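# Take the broken vases off the stall

## Task

Of the three small white vases with blue bands on the stall table, two have had their necks snapped off. Put those two into the empty wooden crate at the side, standing upright on its floor and set down gently rather than dropped; leave the whole vase standing where it is.

Things in the scene. Friction and masses are not known exactly. Their poses are not given: they have to be found in the camera images.
- broken_a: Reject: one of two identical small white ceramic vases with blue bands, neck snapped off: round, 50 mm across, sides upright from 16 to 48 mm above the foot, then a shoulder narrowing to a ragged stump 24 mm across; about 67 mm high, about 0.12 kg. Stands upright on the table. Origin: centre of its underside; z up its axis; yaw means nothing.
- broken_b: Reject: the other of two identical small white ceramic vases with blue bands, neck snapped off: round, 50 mm across, sides upright from 16 to 48 mm above the foot, then a shoulder narrowing to a ragged stump 24 mm across; about 67 mm high, about 0.12 kg. Stands upright on the table. Origin: centre of its underside; z up its axis; yaw means nothing.
- whole: The sound vase, not to be disturbed: the same white, blue-banded body 50 mm across, but with its neck (19 mm across) and flared lip (36 mm across) complete; 88 mm high, about 0.14 kg. Origin: centre of its underside; z up along its axis.
- crate: Low open plywood crate, empty, fixed, to the left or right of the vases (the grey tray with brass bowls on the other side is not it). Outside 256 mm along its x, 176 mm along its y, 45 mm high; walls and floor 8 mm thick, so inside 240 by 160 mm, floor 8 mm above the origin. Origin: centre of its underside, on the table; z up.
Not all that is in view belongs to the job. What is shaped like the broken_b but red is not meant. Leave any pink look-alike of the broken_a alone.

How it is judged:
At the end, for the whole second after the job is handed in: Both vases without necks stand inside the crate on its floor (underside centres at least 5 mm inside the inner walls and under 20 mm above the table), within 15 degrees of upright and at rest; the whole vase stands upright (within 11 degrees) within 30 mm of where it was (x of broken_a in the frame of crate between -0.115 and 0.115 m and y of broken_a in the frame of crate between -0.075 and 0.075 m and z of broken_a in the frame of crate between 0 and 0.02 m and angle between each of broken_a, broken_b's own z axis and vertical below 0.26 rad and linear speed of each of broken_a, broken_b below 0.03 m/s and x of broken_b in the frame of crate between -0.115 and 0.115 m and y of broken_b in the frame of crate between -0.075 and 0.075 m and z of broken_b in the frame of crate between 0 and 0.02 m and distance of whole from where it was at the start of the episode below 0.03 m and angle between whole's own z axis and vertical below 0.2 rad); the robot touches nothing.
It fails at once if the whole vase is moved more than 30 mm from its place or tipped over (distance of whole from where it was at the start of the episode above 0.03 m or angle between whole's own z axis and vertical above 0.5 rad).
It fails at once if a broken vase is dropped or thrown (moves faster than 0.9 m/s, as after a fall of about 40 mm, with no finger touching it) ((linear speed of broken_a above 0.9 m/s and contact force between the fingers and broken_a below 0.1 N) or (linear speed of broken_b above 0.9 m/s and contact force between the fingers and broken_b below 0.1 N)).
It also fails if it takes over 59 s, if anything falls off the work surface, if the arm or the gripper's body presses on something with over 40 N, if the wrist force passes 120 N, or if a joint passes its speed limit or range.

## Robot

A 7-joint arm with a two-finger parallel gripper is mounted at the origin on the work surface. World frame = base frame: x ahead of the robot, y to its left, z up, the work surface at z = 0. Lengths are in m, angles in rad, forces in N, time in s.
With the tool pointing down it reaches from about 0.425 to 0.925 m from the base axis. Payload 6.8 kg.
Tool frame: the origin (TCP) lies at the very end of the fingers, on their centre line; the grasp point (between the pads) lies 19 mm behind it (manip.pinch_z is the z of the grasp point in the tool frame, in m); z points along the fingers, y is the direction in which the jaws open and shut (so a half turn about z gives the same grasp; the last joint's range is limited). The gripper opens to 88 mm and grips with 3 to 60 N. Pads are 20 mm wide; open, the fingers measure 115 mm over their backs; the gripper's body (75 mm by 178 mm) begins 61 mm behind the grasp point.
Start: joints at [-1.388, 0.477, 0.022, 1.555, -0.011, 1.109, -0.083], TCP at [0.194, 0.647, 0.223] pointing down, gripper open.
Joint ranges: [-2.96, 2.96], [-0.34, 2.1], [-1.41, 1.46], [0.24, 2.44], [-1.37, 4.51], [0.17, 1.92], [-2.96, 2.96]. Speed limits (rad/s): [2.39, 2.39, 3.14, 3.14, 3.14, 3.14, 3.14].

## Interface

Orientations are given as a unit quaternion [w, x, y, z].
In Python, from workcell import sensors, cams, order, manip gives the robot as it stands.
- The arm moves only by the tool jog_arm, never from a script. Its argument "steps" is a list of rows, each a list of 7 numbers: the shift along the tool's x, y, z in cm, then the turn, a rotation vector about the tool's x, y, z in degrees, then the closure, from 0 (fully open) to 1 (shut). A call has 1 to 8 rows; each row shifts and turns the commanded pose from where the row before left it, along the tool's axes as they then stand; what a row does not reach is not made up. A row lasts 1/12 s, in which the tool goes at most 41.7 mm and 7.16 degrees, less where a joint would pass 70% of its speed; a pose out of reach is approached as far as the arm can. A call with a gripper value outside its range is refused whole. The fingers move at their own pace and stop on an object; "force" is the grip in N (left out, the last holds). Time passes only in rows, so rows that do not move let the fingers close. It gives the time, the measured TCP pose, the force and the opening at its end, in the units of the state.
- sensors.state(): the state, without advancing time (a new reading comes with each control period).
- cams.capture(name): name is "scene" or "side" or "wrist"; returns a dict with "pixels" (480x640x3 uint8, blue, green, red), "z_map" (480x640 float32, m along the optical axis (not along the pixel's ray), 0 where there is no reading), "camera_matrix" (3x3 intrinsics, pixels), "R" (3x3) and "t" (3): a world point X has camera coordinates R X + t. Camera axes: x right, y down, z forward; pixel columns grow to the right and rows downward; lengths in m; the calibration is good to about 2 mm. A picture is of the moment at which its call begins.
- order.sign_off(): hands the job in, once; it reports no verdict.
The state is a dict: "time_s": time; "qpos": joint angles; "qd": joint speeds; "tau": joint torques, N m; "tcp_pos": TCP position; "orientation": TCP orientation; "ft_force": force on the tool from outside, world axes, zero at the start; "ft_torque": the same for the moment, N m; "width": finger opening in m.
Only numpy, scipy, OpenCV 4.12 (cv2) and the standard library are available. Lean on these libraries where they do the work, as an engineer would, in place of code of your own. Each camera call takes 0.05 s, during which the arm holds its last target.

## Working session

There is one attempt and no reset: what is moved stays moved. The work goes in short steps, Python scripts to look and compute and a tool call to move; the robot and the scene stay as the last step left them, time stands still between calls to the robot, and variables do not carry over. Pictures are saved under pics/ and viewed, and the job is handed in when it is done.

Besides the shell and the picture viewer there is one more tool, called as name(argument=value, ...), one argument or row to a line, values as JSON. jog_arm: Moves the arm, as the interface text tells. Its arguments: {"type":"object","properties":{"steps":{"type":"array","items":{"type":"array","items":{"type":"number"}}},"force":{"type":"number"}},"required":["steps"]}

```bash
mkdir -p pics; python3 - <<'E'
from workcell import sensors, cams, order, manip
import cv2,numpy as np
s=sensors.state();print(s['time_s'],s['tcp_pos'],s['orientation'],s['width'],s['ft_force'],manip.pinch_z)
for n in ['scene','side','wrist']:
    c=cams.capture(n);cv2.imwrite(f'pics/{n}0.png',c['pixels']);np.savez(f'/tmp/{n}0.npz',**{k:c[k] for k in c})
    R=c['R'];print(n,-R.T@c['t'],R[2])
E
```

```text
0.0 [0.19336047 0.64610504 0.22173487] [-5.41774473e-05  1.44846969e-01  9.89453684e-01 -8.71960992e-04] 0.08780089077811144 [-0.33353049  0.16403123 -0.30680298] -0.0187
scene [ 1.24785952 -0.08205764  0.63579959] [-0.7784197   0.07776268 -0.62290909]
side [ 0.32948533 -0.46087016  0.57743417] [ 0.26051279  0.6237636  -0.73692066]
wrist [0.1281211  0.66672596 0.3834051 ] [ 0.24284799 -0.07468652 -0.96718498]
```

View pics/scene0.png

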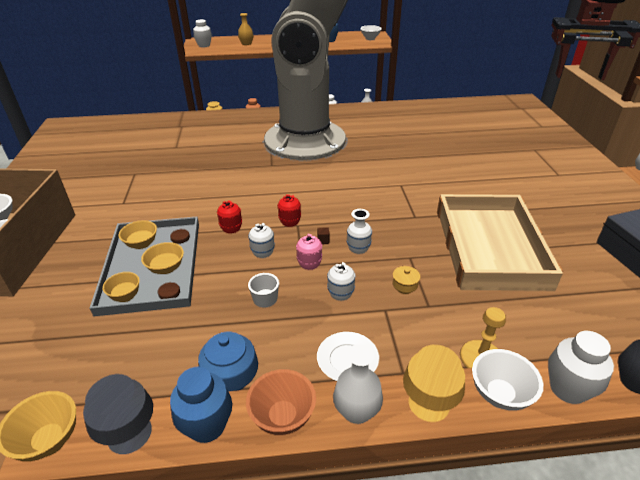

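View pics/side0.png

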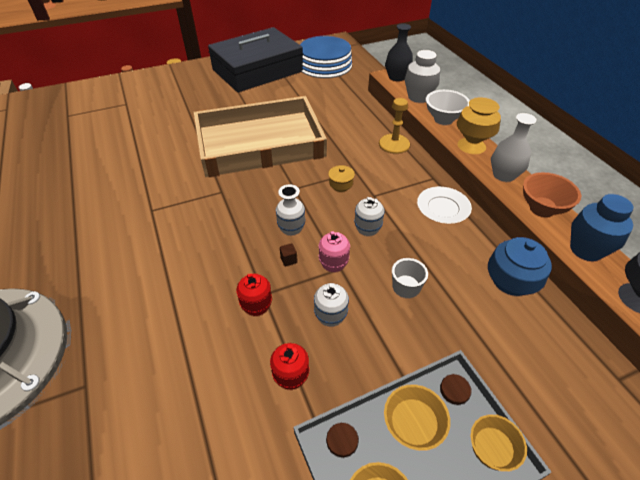

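View pics/wrist0.png

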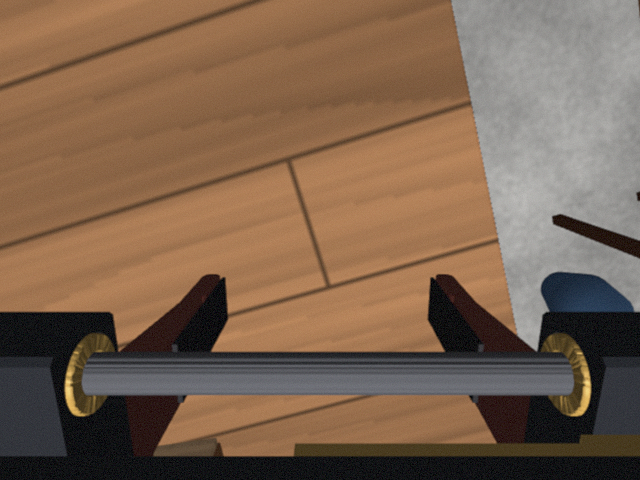

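The scene picture shows whole vase at (359,232), broken vases at (262,240) and (341,281), pink at (309,250), reds at (230,216) and (289,210), and the crate around (497,240). I'll fit circles to the depth points from both cameras.

```bash
cat > h.py <<'E'
import numpy as np,cv2
from scipy.optimize import least_squares
def cloud(c):
    z=c['z_map'];K=c['camera_matrix'];v,u=np.mgrid[:480,:640]
    P=np.stack([(u-K[0,2])/K[0,0]*z,(v-K[1,2])/K[1,1]*z,z],-1)
    W=(P-c['t'])@c['R']; W[z<=0]=np.nan; return W
def circ(p,x0,r=None):
    if r: f=lambda a:np.hypot(p[:,0]-a[0],p[:,1]-a[1])-r; x=x0
    else: f=lambda a:np.hypot(p[:,0]-a[0],p[:,1]-a[1])-a[2]; x=[*x0,.025]
    s=least_squares(f,x,loss='soft_l1',f_scale=.002);return s.x,np.sqrt(np.mean(s.fun**2))
E
python3 - <<'E'
from h import *
S=np.load('/tmp/scene0.npz');D=np.load('/tmp/side0.npz')
Ws=cloud(S);Wd=cloud(D)
pix={'A':((262,240),(331,303)),'B':((341,281),(369,215)),'whole':((359,235),(290,215)),'pink':((309,251),(334,251)),'redL':((230,218),(290,365)),'redR':((289,210),(254,293)),'cup':((264,292),(409,280)),'lid':((406,281),(341,180)),'cube':((323,236),(289,255))}
for k,(a,b) in pix.items():
    out=[]
    g=np.nanmean(Ws[a[1]-3:a[1]+4,a[0]-3:a[0]+4].reshape(-1,3),0)
    g2=np.nanmean(Wd[b[1]-3:b[1]+4,b[0]-3:b[0]+4].reshape(-1,3),0)
    m0=(g+g2)[:2]/2
    for W in (Ws,Wd):
        p=W.reshape(-1,3);q=p[np.hypot(p[:,0]-m0[0],p[:,1]-m0[1])<.036]
        top=np.nanpercentile(q[:,2],99.5)
        p=q[(q[:,2]>.018)&(q[:,2]<.046)]
        if len(p)>10:
            x,e=circ(p,m0,.025);out.append((x.round(4),round(e,4),len(p),round(float(top),3)))
    print(k,g.round(3),g2.round(3),out)
# crate
p=np.concatenate([Ws.reshape(-1,3),Wd.reshape(-1,3)])
q=p[(p[:,2]>.041)&(p[:,2]<.05)&(p[:,1]>.12)&(p[:,1]<.45)&(p[:,0]>.35)&(p[:,0]<.85)]
print(len(q)); r=cv2.minAreaRect(q[:,:2].astype(np.float32));print(r,cv2.boxPoints(r))
print('table',np.nanmedian(Ws[190:200,340:380,2]),np.nanmedian(Wd[260:280,120:180,2]),'crate floor',np.nanmedian(Ws[230:250,480:510],(0,1)))
E
```

```text
A [ 0.512 -0.124  0.05 ] [ 0.482 -0.141  0.058] [(array([ 0.4888, -0.1273]), np.float64(0.0011), 269, 0.069), (array([ 0.489, -0.126]), np.float64(0.0005), 357, 0.068)]
B [0.647 0.013 0.053] [ 0.614 -0.001  0.054] [(array([0.6247, 0.0156]), np.float64(0.0009), 302, 0.069), (array([0.6251, 0.0169]), np.float64(0.0008), 321, 0.068)]
whole [0.521 0.067 0.052] [0.492 0.052 0.054] [(array([0.4983, 0.0702]), np.float64(0.0012), 254, 0.091), (array([0.4987, 0.0716]), np.float64(0.0008), 321, 0.09)]
pink [ 0.558 -0.036  0.051] [ 0.527 -0.051  0.055] [(array([ 0.5348, -0.0349]), np.float64(0.001), 273, 0.069), (array([ 0.5352, -0.0336]), np.float64(0.0007), 337, 0.068)]
redL [ 0.423 -0.191  0.044] [ 0.397 -0.207  0.06 ] [(array([ 0.399 , -0.1955]), np.float64(0.0012), 243, 0.068), (array([ 0.3995, -0.1939]), np.float64(0.0004), 347, 0.068)]
redR [ 0.414 -0.066  0.048] [ 0.388 -0.082  0.057] [(array([ 0.39  , -0.0662]), np.float64(0.0011), 236, 0.069), (array([ 0.3906, -0.0646]), np.float64(0.0005), 353, 0.068)]
cup [ 0.628 -0.124  0.022] [ 0.632 -0.116  0.005] [(array([ 0.6247, -0.1245]), np.float64(0.0017), 597, 0.043), (array([ 0.6214, -0.1252]), np.float64(0.0016), 742, 0.041)]
lid [0.646 0.131 0.039] [0.618 0.119 0.037] [(array([0.6231, 0.1374]), np.float64(0.0069), 523, 0.052), (array([0.6287, 0.1407]), np.float64(0.0068), 465, 0.051)]
cube [ 0.48  -0.001  0.023] [ 0.466 -0.009  0.027] [(array([ 0.4638, -0.0218]), np.float64(0.0066), 133, 0.033), (array([0.484 , 0.0128]), np.float64(0.0069), 218, 0.031)]
3621
((0.6191724538803101, 0.2847139537334442), (0.3292958438396454, 0.46185702085494995), 89.89979553222656) [[0.38795635 0.12047017]
 [0.8498127  0.1196624 ]
 [0.8503885  0.44895774]
 [0.38853222 0.4497655 ]]
table 0.001246058930417277 -0.00026671188781395017 crate floor [0.51488003 0.35587001 0.00904454]
```

```bash
python3 - <<'E'
from h import *
for n in('scene','side'):
    c=np.load(f'/tmp/{n}0.npz');W=cloud(c)
    m=((W[...,2]>.040)&(W[...,2]<.05)&(W[...,1]>.17)&(W[...,1]<.43)&(W[...,0]>.35)&(W[...,0]<.72)).astype(np.uint8)
    k,l,st,ce=cv2.connectedComponentsWithStats(m,connectivity=8)
    i=1+np.argmax(st[1:,4]);print(n,st[i]);
    q=W[l==i]; r=cv2.minAreaRect(q[:,:2].astype(np.float32));print(r,cv2.boxPoints(r).round(3).tolist())
    fl=W[...,2];
c=cv2.imread('pics/scene0.png');cv2.imwrite('pics/cr.png',cv2.resize(c[170:310,420:570],None,fx=5,fy=4))
E
```

```text
scene [ 439  194  124   82 1605]
((0.5239559412002563, 0.34091660380363464), (0.18219749629497528, 0.26362669467926025), 83.63603210449219) [[0.382999986410141, 0.26499998569488525], [0.6449999809265137, 0.23600000143051147], [0.6650000214576721, 0.4169999957084656], [0.40299999713897705, 0.44600000977516174]]
side [ 194   96  133   67 1213]
((0.526014506816864, 0.34311819076538086), (0.18547609448432922, 0.25755956768989563), 82.8810043334961) [[0.3869999945163727, 0.2669999897480011], [0.6420000195503235, 0.23499999940395355], [0.6650000214576721, 0.4189999997615814], [0.4099999964237213, 0.45100000500679016]]
```

View pics/cr.png

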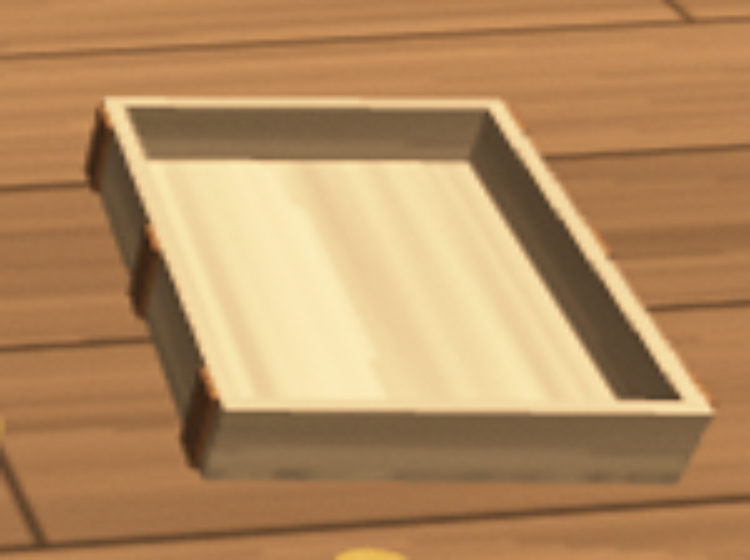

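Crate rims agree between both cameras: centre about (0.525, 0.342), long axis −6.8° from world x. Sizes match the given ones. First I turn so the jaws lie along world y.

jog_arm(
  steps=[
    [0,0,0,0,0,-5.6,0],
    [0,0,0,0,0,-5.6,0],
    [0,0,0,0,0,-5.5,0],
    [0,0,0,0,0,0,0],
  ],
)

```text
time_s: 0.48
tcp_pos: [0.1935, 0.6464, 0.2223]
orientation: [-0.0, -0.002, 1.0, -0.0]
ft_force: [0.6, 0.2, -0.5]
width: 0.0883
```

jog_arm(
  steps=[
    [-1.8,-2.6,0,0,0,0,0],
    [-1.8,-2.6,0,0,0,0,0],
    [-1.8,-2.6,0,0,0,0,0],
    [-1.8,-2.6,0,0,0,0,0],
    [-1.8,-2.6,0,0,0,0,0],
    [-1.8,-2.6,0,0,0,0,0],
    [-1.8,-2.6,0,0,0,0,0],
    [-1.8,-2.6,0,0,0,0,0],
  ],
)

```text
time_s: 1.15
tcp_pos: [0.3383, 0.4373, 0.2226]
orientation: [-0.0, 0.001, 1.0, 0.0]
ft_force: [-0.1, -0.1, 0.6]
width: 0.088
```

jog_arm(
  steps=[
    [-1.8,-2.6,0,0,0,0,0],
    [-1.8,-2.6,0,0,0,0,0],
    [-1.8,-2.6,0,0,0,0,0],
    [-1.8,-2.6,0,0,0,0,0],
    [-1.8,-2.6,0,0,0,0,0],
    [-1.8,-2.6,0,0,0,0,0],
    [-1.8,-2.6,0,0,0,0,0],
    [-1.8,-2.6,0,0,0,0,0],
  ],
)

```text
time_s: 1.82
tcp_pos: [0.4824, 0.2295, 0.2227]
orientation: [0.0, 0.001, 1.0, 0.0]
ft_force: [0.6, 1.5, -0.1]
width: 0.0877
```

jog_arm(
  steps=[
    [-1.8,-2.6,0,0,0,0,0],
    [-1.8,-2.6,0,0,0,0,0],
    [-1.8,-2.6,0,0,0,0,0],
    [-1.8,-2.6,0,0,0,0,0],
    [-1.8,-2.6,0,0,0,0,0],
    [-1.8,-2.6,0,0,0,0,0],
    [-1.8,-2.6,0,0,0,0,0],
    [0,0,0,0,0,0,0],
  ],
)

```text
time_s: 2.48
tcp_pos: [0.6105, 0.0416, 0.2228]
orientation: [0.001, 0.005, 1.0, -0.002]
ft_force: [0.1, 0.1, 1.1]
width: 0.0879
```

jog_arm(
  steps=[
    [-0.7,-1.2,0,0,0,0,0],
    [-0.7,-1.3,0,0,0,0,0],
    [0,0,0,0,0,0,0],
  ],
)

```text
time_s: 2.73
tcp_pos: [0.6226, 0.0214, 0.2226]
orientation: [0.0, 0.002, 1.0, -0.001]
ft_force: [0.4, 0.0, 0.1]
width: 0.088
```

```bash
python3 - <<'E'
from workcell import sensors,cams
from h import *
s=sensors.state();print(s['time_s'],s['tcp_pos'],s['orientation'],s['qpos'])
c=cams.capture('wrist');cv2.imwrite('pics/w1.png',c['pixels'])
W=cloud(c).reshape(-1,3)
q=W[(np.hypot(W[:,0]-.625,W[:,1]-.0163)<.036)]
top=np.nanmax(q[:,2]);b=q[(q[:,2]>.018)&(q[:,2]<.05)];print(top,len(b));print(circ(b,[.625,.016],.025))
E
```

```text
2.7333 [0.62260493 0.02141562 0.22258492] [ 1.69319485e-04  1.69602340e-03  9.99998338e-01 -6.46743500e-04] [-0.33601201  0.39743931  0.26674616  1.70125561 -0.11582365  1.05824332
  1.5351855 ]
0.34136308992640174 469
(array([0.62586457, 0.01704976]), np.float64(0.0006858085756216708))
```

View pics/w1.png

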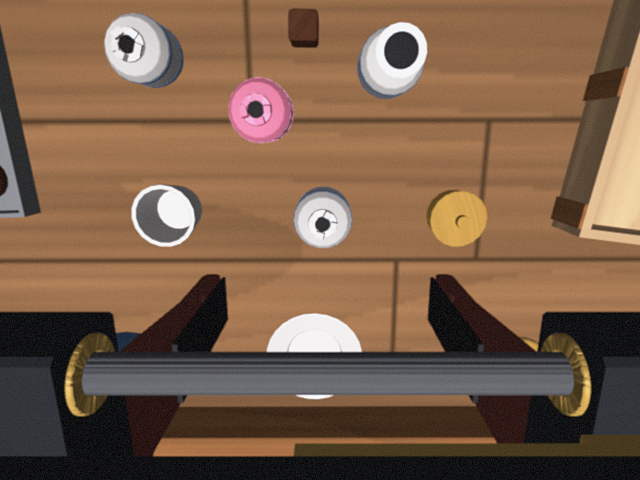

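The wrist image shows B's ragged stump at (323,220) between the jaws, with its centre at (0.6255, 0.0168), agreeing with the other cameras. I'll shift slightly and descend.

jog_arm(
  steps=[
    [-0.3,-0.5,2.5,0,0,0,0],
    [0,0,2.5,0,0,0,0],
    [0,0,2.5,0,0,0,0],
    [0,0,2.5,0,0,0,0],
    [0,0,2,0,0,0,0],
    [0,0,2,0,0,0,0],
    [0,0,0,0,0,0,0],
  ],
)

```text
time_s: 3.37
tcp_pos: [0.6215, 0.0209, 0.0788]
orientation: [-0.004, -0.001, 1.0, 0.0]
ft_force: [-0.0, -0.4, -0.6]
width: 0.0877
```

jog_arm(
  steps=[
    [-0.3,-0.3,0,0,0,0,0],
    [0,0,0,0,0,0,0],
  ],
)

```text
time_s: 3.53
tcp_pos: [0.629, 0.0161, 0.0839]
orientation: [0.001, -0.0, 1.0, 0.0]
ft_force: [-0.2, -0.6, -0.4]
width: 0.0877
```

jog_arm(
  steps=[
    [0.3,0,1.5,0,0,0,0],
    [0,0,1.5,0,0,0,0],
    [0,0,1.5,0,0,0,0],
    [0,0,1,0,0,0,0],
    [0,0,1,0,0,0,0],
    [0,0,0.5,0,0,0,0],
    [0,0,0,0,0,0,0],
    [0,0,0,0,0,0,0],
  ],
)

```text
time_s: 4.2
tcp_pos: [0.6253, 0.016, 0.013]
orientation: [0.0, -0.0, 1.0, 0.0]
ft_force: [-0.8, -0.0, 1.1]
width: 0.0881
```

Exactly in place; closing.

jog_arm(
  steps=[
    [0,0,0,0,0,0,0.3],
    [0,0,0,0,0,0,0.4],
    [0,0,0,0,0,0,0.5],
    [0,0,0,0,0,0,0.6],
    [0,0,0,0,0,0,1],
    [0,0,0,0,0,0,1],
    [0,0,0,0,0,0,1],
    [0,0,0,0,0,0,1],
  ],
  force=15,
)

```text
time_s: 4.87
tcp_pos: [0.625, 0.016, 0.0128]
orientation: [0.0, -0.0, 1.0, 0.0]
ft_force: [-0.4, 0.8, 1.9]
width: 0.0499
```

jog_arm(
  steps=[
    [0,0,-0.5,0,0,0,1],
    [0,0,-1,0,0,0,1],
    [0,0,-2,0,0,0,1],
    [0,0,-2.5,0,0,0,1],
    [0,0,-2.5,0,0,0,1],
    [0,0,-2.5,0,0,0,1],
    [0,0,-2,0,0,0,1],
    [0,0,0,0,0,0,1],
  ],
)

```text
time_s: 5.53
tcp_pos: [0.6278, 0.0158, 0.148]
orientation: [0.004, -0.0, 1.0, 0.0]
ft_force: [0.9, -1.0, -0.2]
width: 0.0496
```

Width 0.050 means it is held. Carrying it to the crate.

jog_arm(
  steps=[
    [0.2,1,0,0,0,0,1],
    [0.3,2,0,0,0,0,1],
    [0.3,2.5,0,0,0,0,1],
    [0.4,2.5,0,0,0,0,1],
    [0.4,2.5,0,0,0,0,1],
    [0.4,2.5,0,0,0,0,1],
    [0.4,2.5,0,0,0,0,1],
    [0.4,2.5,0,0,0,0,1],
  ],
)

```text
time_s: 6.2
tcp_pos: [0.5949, 0.1977, 0.1408]
orientation: [-0.002, -0.001, 1.0, -0.0]
ft_force: [1.0, 0.5, -1.6]
width: 0.0496
```

jog_arm(
  steps=[
    [0.4,2.5,0,0,0,0,1],
    [0.4,2.5,0,0,0,0,1],
    [0.4,2.5,0,0,0,0,1],
    [0.3,2.5,0,0,0,0,1],
    [0.3,2.5,0,0,0,0,1],
    [0.2,1.5,0,0,0,0,1],
    [0,0,0,0,0,0,1],
    [0,0,0,0,0,0,1],
  ],
)

```text
time_s: 6.87
tcp_pos: [0.5756, 0.3362, 0.1414]
orientation: [-0.001, -0.001, 1.0, -0.001]
ft_force: [0.4, -0.8, -0.5]
width: 0.0497
```

```bash
python3 - <<'E'
from workcell import sensors,cams
from h import *
s=sensors.state();print(s['time_s'],s['tcp_pos'],s['width'])
for n in ('side','scene'):
    c=cams.capture(n);cv2.imwrite(f'pics/{n}2.png',c['pixels'])
E
```

```text
6.8667 [0.57559222 0.33623807 0.14139144] 0.04969743808958667
```

View pics/side2.png

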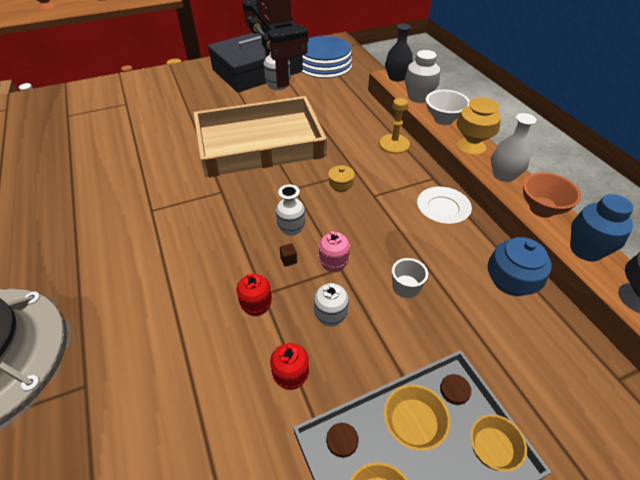

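The vase hangs upright at (275,70) above the crate. The whole vase and the look-alikes haven't moved. Lowering.

jog_arm(
  steps=[
    [0,0,1.5,0,0,0,1],
    [0,0,2.5,0,0,0,1],
    [0,0,2.5,0,0,0,1],
    [0,0,2,0,0,0,1],
    [0,0,1.2,0,0,0,1],
    [0,0,0.8,0,0,0,1],
    [0,0,0.5,0,0,0,1],
    [0,0,0,0,0,0,1],
  ],
)

```text
time_s: 7.63
tcp_pos: [0.5769, 0.3352, 0.0323]
orientation: [-0.0, 0.0, 1.0, -0.0]
ft_force: [-0.6, 0.1, 0.1]
width: 0.0493
```

jog_arm(
  steps=[
    [0,0,0,0,0,0,1],
    [0,0,0,0,0,0,1],
  ],
)

```text
time_s: 7.8
tcp_pos: [0.5776, 0.3363, 0.0339]
orientation: [0.001, -0.0, 1.0, 0.001]
ft_force: [0.5, -0.1, -1.1]
width: 0.0498
```

jog_arm(
  steps=[
    [0,0,0.3,0,0,0,1],
    [0,0,0.3,0,0,0,1],
    [0,0,0.2,0,0,0,1],
    [0,0,0.2,0,0,0,1],
    [0,0,0.1,0,0,0,1],
    [0,0,0,0,0,0,1],
    [0,0,0,0,0,0,1],
  ],
)

```text
time_s: 8.38
tcp_pos: [0.5767, 0.3359, 0.0215]
orientation: [-0.0, -0.0, 1.0, -0.0]
ft_force: [-0.5, -0.8, -2.1]
width: 0.0497
```

jog_arm(
  steps=[
    [0,0,0.1,0,0,0,1],
    [0,0,0,0,0,0,1],
    [0,0,0,0,0,0,1],
  ],
)

```text
time_s: 8.63
tcp_pos: [0.5769, 0.336, 0.0208]
orientation: [0.0, -0.0, 1.0, 0.0]
ft_force: [0.8, 0.1, -0.7]
width: 0.0493
```

jog_arm(
  steps=[
    [0,0,0,0,0,0,0.4],
    [0,0,0,0,0,0,0.3],
    [0,0,0,0,0,0,0.2],
    [0,0,0,0,0,0,0.15],
    [0,0,0,0,0,0,0.15],
    [0,0,0,0,0,0,0.15],
  ],
)

```text
time_s: 9.13
tcp_pos: [0.5767, 0.3359, 0.0207]
orientation: [0.0, -0.0, 1.0, 0.0]
ft_force: [-1.2, -0.6, 0.1]
width: 0.0744
```

jog_arm(
  steps=[
    [0,0,-1,0,0,0,0.15],
    [0,0,-2,0,0,0,0.15],
    [0,0,-2.5,0,0,0,0.15],
    [0,0,-2.5,0,0,0,0.15],
    [0,0,-2.5,0,0,0,0.1],
    [0,0,-2.5,0,0,0,0],
    [0,0,-2.5,0,0,0,0],
    [0,0,-1.5,0,0,0,0],
  ],
)

```text
time_s: 9.8
tcp_pos: [0.5778, 0.3363, 0.1947]
orientation: [0.002, -0.0, 1.0, 0.001]
ft_force: [0.4, -0.1, 0.1]
width: 0.0876
```

```bash
python3 - <<'E'
from workcell import sensors,cams
from h import *
s=sensors.state();print(s['time_s'],s['tcp_pos'],s['width'])
c=cams.capture('wrist');cv2.imwrite(f'pics/w3.png',c['pixels'])
E
```

```text
9.8 [0.57777471 0.33632659 0.19466002] 0.08759940825424127
```

View pics/w3.png

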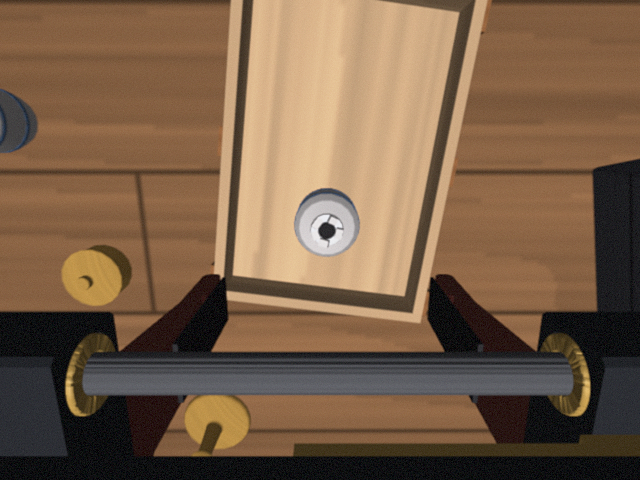

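The vase stands in the crate at (327,225), well clear of the walls. Moving to vase A.

jog_arm(
  steps=[
    [0.5,-2.5,0,0,0,0,0],
    [0.5,-2.5,0,0,0,0,0],
    [0.5,-2.5,0,0,0,0,0],
    [0.5,-2.5,0,0,0,0,0],
    [0.5,-2.5,0,0,0,0,0],
    [0.5,-2.5,0,0,0,0,0],
    [0.5,-2.5,0,0,0,0,0],
    [0.5,-2.5,0,0,0,0,0],
  ],
)

```text
time_s: 10.52
tcp_pos: [0.5362, 0.1346, 0.1907]
orientation: [-0.0, -0.0, 1.0, 0.0]
ft_force: [0.4, 0.5, 0.1]
width: 0.0873
```

jog_arm(
  steps=[
    [0.5,-2.5,0,0,0,0,0],
    [0.5,-2.5,0,0,0,0,0],
    [0.5,-2.5,0,0,0,0,0],
    [0.5,-2.5,0,0,0,0,0],
    [0.5,-2.5,0,0,0,0,0],
    [0.5,-2.5,0,0,0,0,0],
    [0.5,-2.5,0,0,0,0,0],
    [0.4,-2.5,0,0,0,0,0],
  ],
)

```text
time_s: 11.18
tcp_pos: [0.4972, -0.0653, 0.1908]
orientation: [-0.0, -0.0, 1.0, 0.0]
ft_force: [0.8, 0.2, -0.6]
width: 0.0876
```

jog_arm(
  steps=[
    [0.4,-2.5,0,0,0,0,0],
    [0.4,-2.5,0,0,0,0,0],
    [0.2,-1.3,0,0,0,0,0],
    [0,0,0,0,0,0,0],
    [0,0,0,0,0,0,0],
  ],
)

```text
time_s: 11.6
tcp_pos: [0.4878, -0.1273, 0.1907]
orientation: [0.0, 0.001, 1.0, 0.0]
ft_force: [0.6, -0.1, 0.9]
width: 0.0879
```

```bash
python3 - <<'E'
from workcell import sensors,cams
from h import *
s=sensors.state();print(s['time_s'],s['tcp_pos'],s['orientation'],s['qpos'])
c=cams.capture('wrist');cv2.imwrite('pics/w4.png',c['pixels'])
W=cloud(c).reshape(-1,3)
q=W[(np.hypot(W[:,0]-.489,W[:,1]+.1267)<.036)]
b=q[(q[:,2]>.018)&(q[:,2]<.05)];print(len(b));print(circ(b,[.489,-.1267],.025))
E
```

```text
11.6 [ 0.48784007 -0.12725559  0.19068009] [2.28901700e-05 5.02913243e-04 9.99999860e-01 1.63039058e-04] [-0.19950239  0.23909737  0.38806169  2.01261358 -0.11414801  0.91023865
  1.81857285]
592
(array([ 0.48984675, -0.12578588]), np.float64(0.0007294226171666991))
```

View pics/w4.png

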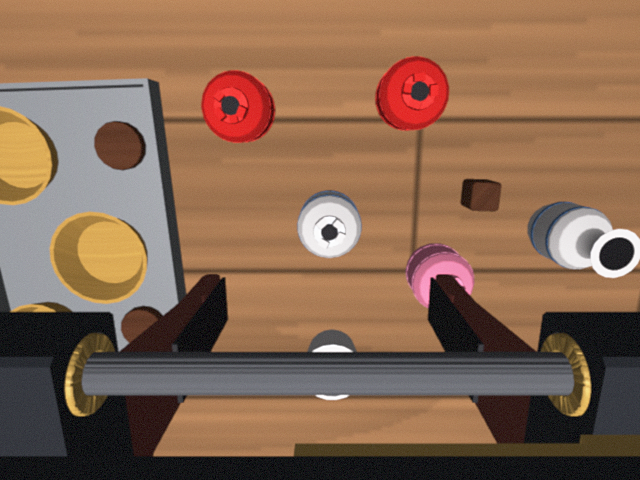

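The wrist view shows the white broken vase at (330,225). Its fit agrees with the table estimate, and pink, red and tray are all clear of the finger paths. Descending.

jog_arm(
  steps=[
    [-0.1,0.1,1.5,0,0,0,0],
    [0,0,2.3,0,0,0,0],
    [0,0,2.3,0,0,0,0],
    [0,0,2.3,0,0,0,0],
    [0,0,2.3,0,0,0,0],
    [0,0,1.3,0,0,0,0],
    [0,0,0,0,0,0,0],
    [0,0,0,0,0,0,0],
  ],
)

```text
time_s: 12.32
tcp_pos: [0.489, -0.1247, 0.0703]
orientation: [-0.001, -0.001, 1.0, 0.0]
ft_force: [0.2, 0.4, 0.2]
width: 0.0881
```

jog_arm(
  steps=[
    [0,-0.1,1.5,0,0,0,0],
    [0,0,1.5,0,0,0,0],
    [0,0,1.2,0,0,0,0],
    [0,0,1,0,0,0,0],
    [0,0,0.5,0,0,0,0],
    [0,0,0,0,0,0,0],
    [0,0,0,0,0,0,0],
  ],
)

```text
time_s: 12.9
tcp_pos: [0.4895, -0.127, 0.0141]
orientation: [0.0, -0.0, 1.0, 0.0]
ft_force: [0.1, -0.6, -0.5]
width: 0.0879
```

jog_arm(
  steps=[
    [0,0,0,0,0,0,0.3],
    [0,0,0,0,0,0,0.4],
    [0,0,0,0,0,0,0.5],
    [0,0,0,0,0,0,0.6],
    [0,0,0,0,0,0,1],
    [0,0,0,0,0,0,1],
    [0,0,0,0,0,0,1],
    [0,0,0,0,0,0,1],
  ],
  force=15,
)

```text
time_s: 13.57
tcp_pos: [0.4891, -0.1271, 0.0137]
orientation: [0.0, -0.0, 1.0, 0.0]
ft_force: [0.0, -0.1, 2.6]
width: 0.0496
```

jog_arm(
  steps=[
    [0,0,-0.5,0,0,0,1],
    [0,0,-1,0,0,0,1],
    [0,0,-2,0,0,0,1],
    [0,0,-2.5,0,0,0,1],
    [0,0,-2.5,0,0,0,1],
    [0,0,-2.5,0,0,0,1],
    [0,0,-2,0,0,0,1],
    [0,0,-2,0,0,0,1],
  ],
)

```text
time_s: 14.23
tcp_pos: [0.4889, -0.1273, 0.1657]
orientation: [0.0, -0.0, 1.0, 0.0]
ft_force: [1.4, 0.3, -1.5]
width: 0.0495
```

jog_arm(
  steps=[
    [0,0,-1,0,0,0,1],
    [0,0,0,0,0,0,1],
    [0,0,0,0,0,0,1],
  ],
)

```text
time_s: 14.48
tcp_pos: [0.489, -0.127, 0.1737]
orientation: [0.0, -0.0, 1.0, 0.0]
ft_force: [-0.3, -0.4, -1.8]
width: 0.0493
```

jog_arm(
  steps=[
    [0.1,1,0,0,0,0,1],
    [0.1,2,0,0,0,0,1],
    [0.1,2.5,0,0,0,0,1],
    [0.1,2.5,0,0,0,0,1],
    [0.1,2.5,0,0,0,0,1],
    [0.1,2.5,0,0,0,0,1],
    [0.1,2.5,0,0,0,0,1],
    [0.1,2.5,0,0,0,0,1],
  ],
)

```text
time_s: 15.15
tcp_pos: [0.4794, 0.0546, 0.1722]
orientation: [-0.001, -0.001, 1.0, -0.0]
ft_force: [0.3, 0.6, -1.9]
width: 0.0494
```

jog_arm(
  steps=[
    [0.1,2.5,0,0,0,0,1],
    [0.1,2.5,0,0,0,0,1],
    [0.1,2.5,0,0,0,0,1],
    [0.1,2.5,0,0,0,0,1],
    [0.1,2.5,0,0,0,0,1],
    [0.1,2.5,0,0,0,0,1],
    [0.1,2.5,0,0,0,0,1],
    [0.1,2.5,0,0,0,0,1],
  ],
)

```text
time_s: 15.82
tcp_pos: [0.4711, 0.2542, 0.1719]
orientation: [-0.001, -0.001, 1.0, -0.001]
ft_force: [0.8, -0.6, -1.2]
width: 0.0499
```

jog_arm(
  steps=[
    [0.1,2.5,0,0,0,0,1],
    [0.1,2.5,0,0,0,0,1],
    [0.1,2.5,0,0,0,0,1],
    [0,2,0,0,0,0,1],
    [0,0,0,0,0,0,1],
    [0,0,0,0,0,0,1],
  ],
)

```text
time_s: 16.32
tcp_pos: [0.468, 0.3488, 0.1718]
orientation: [-0.001, -0.002, 1.0, -0.001]
ft_force: [0.8, 0.0, -1.2]
width: 0.0496
```

jog_arm(
  steps=[
    [0,0,1.5,0,0,0,1],
    [0,0,2.5,0,0,0,1],
    [0,0,2.5,0,0,0,1],
    [0,0,2.5,0,0,0,1],
    [0,0,2,0,0,0,1],
    [0,0,1.3,0,0,0,1],
    [0,0,0.8,0,0,0,1],
    [0,0,0.4,0,0,0,1],
  ],
)

```text
time_s: 16.98
tcp_pos: [0.4693, 0.3467, 0.0375]
orientation: [-0.001, 0.0, 1.0, -0.001]
ft_force: [0.6, 1.0, -1.0]
width: 0.0496
```

jog_arm(
  steps=[
    [0,0,0,0,0,0,1],
    [0,0,0,0,0,0,1],
    [0,0,0,0,0,0,1],
  ],
)

```text
time_s: 17.23
tcp_pos: [0.4704, 0.3483, 0.0397]
orientation: [0.001, -0.0, 1.0, 0.001]
ft_force: [0.2, 0.3, -1.2]
width: 0.0496
```

jog_arm(
  steps=[
    [0,0,0.5,0,0,0,1],
    [0,0,0.5,0,0,0,1],
    [0,0,0.3,0,0,0,1],
    [0,0,0.2,0,0,0,1],
    [0,0,0.2,0,0,0,1],
    [0,0,0,0,0,0,1],
    [0,0,0,0,0,0,1],
  ],
)

```text
time_s: 17.82
tcp_pos: [0.4698, 0.3479, 0.0217]
orientation: [-0.0, -0.0, 1.0, 0.0]
ft_force: [-1.2, -0.9, 0.6]
width: 0.0498
```

Down at the expected height. Opening, then retreating.

jog_arm(
  steps=[
    [0,0,0,0,0,0,0.4],
    [0,0,0,0,0,0,0.3],
    [0,0,0,0,0,0,0.2],
    [0,0,0,0,0,0,0.15],
    [0,0,0,0,0,0,0.15],
    [0,0,0,0,0,0,0.15],
  ],
)

```text
time_s: 18.32
tcp_pos: [0.4697, 0.3479, 0.0217]
orientation: [0.0, -0.0, 1.0, 0.0]
ft_force: [-0.3, 0.8, -0.1]
width: 0.0747
```

jog_arm(
  steps=[
    [0,0,-1,0,0,0,0.15],
    [0,0,-2,0,0,0,0.15],
    [0,0,-2.5,0,0,0,0.15],
    [0,0,-2.5,0,0,0,0.15],
    [0,0,-2.5,0,0,0,0.1],
    [0,0,-2.5,0,0,0,0],
    [0,0,-2.5,0,0,0,0],
    [0,0,-1.5,0,0,0,0],
  ],
)

```text
time_s: 18.98
tcp_pos: [0.4706, 0.3484, 0.1954]
orientation: [0.001, -0.0, 1.0, 0.001]
ft_force: [0.4, 0.9, 0.5]
width: 0.0878
```

jog_arm(
  steps=[
    [0,0,0,0,0,0,0],
    [0,0,0,0,0,0,0],
    [0,0,0,0,0,0,0],
  ],
)

```text
time_s: 19.23
tcp_pos: [0.4692, 0.3474, 0.1909]
orientation: [-0.0, -0.0, 1.0, -0.0]
ft_force: [-0.5, -0.0, -0.8]
width: 0.0879
```

```bash
python3 - <<'E'
from workcell import sensors,cams
from h import *
s=sensors.state();print(s['time_s'],s['tcp_pos'],s['width'])
u=np.array([.993,-.118]);v=np.array([.118,.993]);C=np.array([.525,.342])
for n in ('wrist','scene','side'):
    c=cams.capture(n);cv2.imwrite(f'pics/{n}5.png',c['pixels']);p=cloud(c).reshape(-1,3)
    for k,x0,z0 in(('B',(.577,.336),.009),('A',(.470,.348),.009),('whole',(.4985,.071),0)):
        q=p[np.hypot(p[:,0]-x0[0],p[:,1]-x0[1])<.036]
        q=q[q[:,2]<.1]
        if len(q)<50: continue
        b=q[(q[:,2]>.018+z0)&(q[:,2]<.046+z0)]
        x,e=circ(b,x0,.025);print(n,k,x.round(4),round(e,4),len(b),'top',q[:,2].max().round(4),'crate',(x-C)@u,(x-C)@v)
E
```

```text
19.2333 [0.46917575 0.34741015 0.19092823] 0.0878790243208123
wrist B [0.5777 0.3363] 0.0003 834 top 0.0711 crate 0.05299008084339606 0.0006045286268408162
wrist A [0.4702 0.3483] 0.0002 334 top 0.0776 crate -0.05512273613114155 -0.00024450375569938596
wrist whole [0.4992 0.0718] 0.0005 1406 top 0.0566 crate 0.006243294081917275 -0.27133947752801013
scene B [0.5764 0.3348] 0.001 312 top 0.0773 crate 0.05184757491028412 -0.0010631672809311623
scene A [0.4689 0.3466] 0.0013 270 top 0.0776 crate -0.056203291524636725 -0.0020488791143614222
scene whole [0.4983 0.0704] 0.0011 253 top 0.0914 crate 0.005583063172645557 -0.27287419988992195
side B [0.577  0.3358] 0.0011 262 top 0.0775 crate 0.05238826469618144 7.757736473282262e-06
side A [0.4696 0.3477] 0.0012 275 top 0.0776 crate -0.05572562741278397 -0.0008760320568580882
side whole [0.4987 0.0717] 0.0008 316 top 0.0919 crate 0.005803047477887614 -0.271526291476041
```

View pics/side5.png

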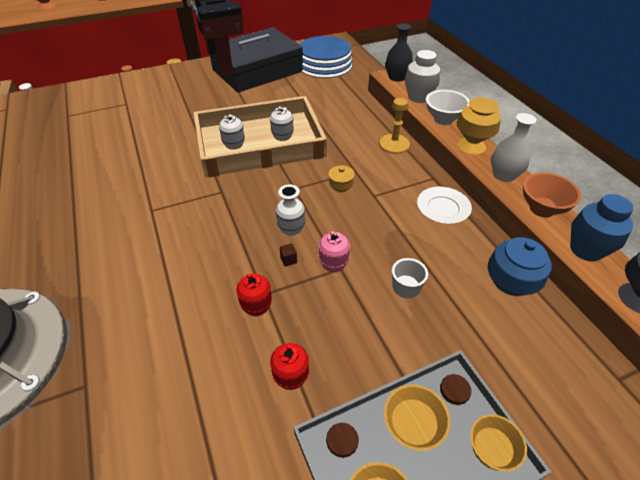

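View pics/scene5.png

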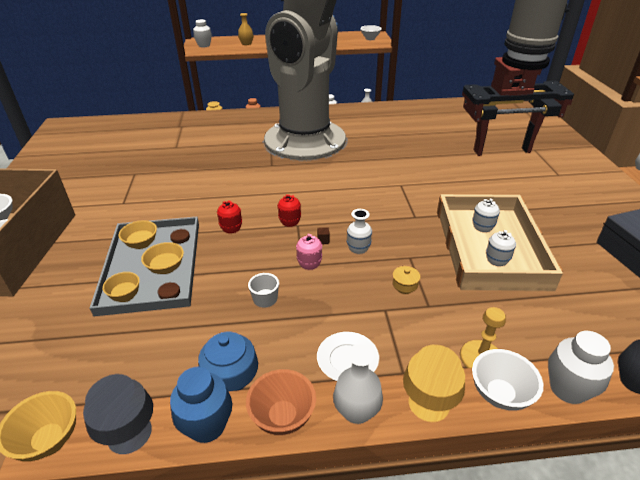

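Both pictures show the two broken vases upright in the crate (side: (232,130) and (282,122)). The whole vase is where it was, and the gripper is clear. Handing in.

```bash
python3 -c "
from workcell import order
print(order.sign_off())"
```

```text
the job is handed in; nothing more can be done
None
```

Both broken vases are standing upright on the crate floor, and I handed the job in at about 19 s of the 59 s allowed. I gripped each one around its upright sides, carried it over, lowered it to floor height and then opened the fingers.

- **Placement:** in the crate frame the vases sit at about (+0.052, 0.000) and (−0.056, −0.001) m, well inside the limits. All three cameras agreed to within about 2 mm.
- **Height:** their tops read about 77 mm, close to the 75 mm expected on the 8 mm floor. The wrist camera read 71 mm for one of them; it was seeing that vase from an angle with part of it out of view, and the scene and side cameras both read 77 mm.
- **Whole vase:** it measured within 1 mm of its starting place.
- **Everything else:** the red and pink look-alikes and the other objects look unmoved in the pictures. The gripper was clear of everything, with its fingertips about 0.19 m above the table.

No check failed. The force sensor's noise of about ±1 N hid the moment each vase touched the floor, so I judged touchdown by height, to about 1 mm.

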